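# Make room in the spice tray

## Task

Put the spice jar with the green label, which stands in front of the sink, away in the wooden spice tray, between the two brown-labelled jars. They stand too close together, so shift them apart along the tray first, raising them slightly at most and never lifting them out of it; in the end all three jars must stand upright on the tray's floor with the green one in between.

Things in the scene. Friction and masses are not known exactly. Their poses are not given: they have to be found in the camera images.
- spice_tray: Low wooden tray, fixed, open above. Inside 62 mm (x) by 190 mm (y), walls 7 mm thick; floor 6 mm, long walls 22 mm, end walls 36 mm above the worktop. Origin: centre of its underside, on the worktop. Its y axis runs along the row of jars (roughly to the robot's left), x across the tray (roughly ahead), z up. Turned by up to 17 degrees.
- jar_left: Spice jar with a dark brown label and red cap, standing in the tray, the left one of the pair (towards the tray's +y). It starts with a gap of about 3 to 10 mm to the other one. 45 mm across at the cap (top 20 mm), 42 mm across the glass below, 106 mm tall, 0.08 to 0.16 kg, loose; it pivots easily between two fingers (its foot lags if dragged). Origin: centre of its underside; z up.
- jar_right: The same kind of brown-labelled spice jar with red cap, the right one of the pair in the tray (towards the tray's -y). 45 mm across at the cap (top 20 mm), 42 mm across the glass below, 106 mm tall, 0.08 to 0.16 kg, loose; it pivots easily between two fingers (its foot lags if dragged). Origin: centre of its underside; z up.
- jar_green: Spice jar with a green label and red cap, on the worktop in front of the sink, in line with a salt shaker (44 mm wide) and a pepper mill (160 mm tall), in any order, 100 mm or more between centres. 45 mm across at the cap (top 20 mm), 42 mm across the glass below, 106 mm tall, 0.08 to 0.16 kg, loose; it pivots easily between two fingers (its foot lags if dragged). Origin: centre of its underside; z up.
Not all that is in view belongs to the job. Leave any yellow look-alike of the jar_green alone.

How it is judged:
At the end, for the whole second after the job is handed in: All three spice jars at rest on the tray floor (underside under 14 mm above the worktop, within 20 mm of the long centre line), upright within 10 degrees; green within 36 mm of the middle along the row, the brown ones inside the tray on opposite sides, each over 5 mm from the middle (x of jar_green in the frame of spice_tray between -0.02 and 0.02 m and z of each of jar_green, jar_left, jar_right in the frame of spice_tray below 0.014 m and angle between each of jar_green, jar_left, jar_right's own z axis and vertical below 0.17 rad and linear speed of each of jar_green, jar_left, jar_right below 0.02 m/s and x of jar_left in the frame of spice_tray between -0.02 and 0.02 m and x of jar_right in the frame of spice_tray between -0.02 and 0.02 m and y of jar_green in the frame of spice_tray between -0.036 and 0.036 m and ((y of jar_left in the frame of spice_tray between 0.005 and 0.09 m and y of jar_right in the frame of spice_tray between -0.09 and -0.005 m) or (y of jar_right in the frame of spice_tray between 0.005 and 0.09 m and y of jar_left in the frame of spice_tray between -0.09 and -0.005 m))); the robot touches nothing.
It fails at once if a brown-labelled jar is lifted out of the tray (underside more than 36 mm above the worktop) (z of any of jar_left, jar_right in the frame of spice_tray above 0.036 m).
It also fails if it takes over 72 s, if anything falls off the work surface, if the arm or the gripper's body presses on something with over 40 N, if the wrist force passes 120 N, or if a joint passes its speed limit or range.

## Robot

A 6-joint arm with a two-finger parallel gripper is mounted at the origin on a cart in front of the work surface, level with it; the furniture and walls round the work are solid. World frame = base frame: x ahead of the robot, y to its left, z up, the work surface at z = 0. Lengths are in m, angles in rad, forces in N, time in s.
With the tool pointing down it reaches from about 0.35 to 0.975 m from the base axis. Payload 7.1 kg.
Tool frame: the origin (TCP) lies midway between the tips of the shut fingers; the grasp point (between the pads) lies 19 mm behind it; z points along the fingers, x is the direction in which the jaws open and shut, and the axes are right-handed (so a half turn about z gives the same grasp; the last joint's range is limited). The gripper opens to 88 mm and grips with 3 to 60 N. Pads are 20 mm wide; open, the fingers measure 115 mm over their backs; the gripper's body (75 mm by 178 mm) begins 61 mm behind the grasp point.
Start: joints at [-1.19, 0.423, 1.63, -0, 1.089, -0.019], TCP at [0.243, -0.576, 0.223] pointing down, gripper open.
Joint ranges: [-3, 3], [-0.9, 2.11], [0.09, 2.58], [-1.31, 4.45], [0.11, 2.69], [-2.54, 2.54]. Speed limits (rad/s): [2.39, 2.39, 3.01, 3.14, 3.14, 3.14].

## Interface

Orientations are given as a unit quaternion [w, x, y, z].
In Python, from station import move_pose, movel, movej, command_gripper, wait, inverse_kinematics, read_camera, camera_info, MotionError, job_done, get_time, get_joint_pos, get_qvel, get_effort, get_tcp_pos, get_ee_rot, get_ft_force, get_ft_torque, get_grip_width gives the robot as it stands. Calls block until the motion is done:
- move_pose(position, orientation): joint-space move of the TCP to a pose.
- movel(position, frame=None, v=0.15, until_force=None): straight line of the TCP; frame=None keeps the orientation; v is the mean speed in m/s. With until_force (N) it stops when the force on the tool has changed by that much, and returns True; else False.
- movej(angles): joint-space move.
- command_gripper(opening): opening from 0.0 (shut) to 1.0 (fully open); the grip force is fixed at half the most; returns when the fingers have stopped.
- wait(seconds).
- inverse_kinematics(position, orientation): joint angles nearest the present ones, or None.
- read_camera(name): name is "scene" or "side" or "wrist"; returns the picture (480x640x3 uint8, red, green, blue); there is no depth.
- camera_info(name): a dict with "intrinsics" (3x3 intrinsics, pixels), "T" (4x4, takes a point from camera to world coordinates); the wrist camera has in their place "tool_from_camera" (4x4, takes a point from camera to tool coordinates, whose origin is the TCP and whose axes are the tool frame's). Camera axes: x right, y up, looking along -z (the intrinsics and any distortion apply to the point x, -y, -z); pixel columns grow to the right and rows downward; lengths in m; the calibration is good to about 2 mm. A picture is of the moment at which its call begins: read the wrist's pose just before it. camera_info takes no time and is no camera call.
A pose or a line that the arm cannot do raises MotionError and nothing moves.
- job_done(): hands the job in, once; it reports no verdict.
Readings, each from a call of its own:
- get_time(): time.
- get_joint_pos(): joint angles.
- get_qvel(): joint speeds.
- get_effort(): joint torques, N m.
- get_tcp_pos(): TCP position.
- get_ee_rot(): TCP orientation.
- get_ft_force(): force on the tool from outside, world axes, zero at the start.
- get_ft_torque(): the same for the moment, N m.
- get_grip_width(): opening from 0.0 (shut) to 1.0 (fully open).
Only numpy, scipy, OpenCV 4.12 (cv2) and the standard library are available. Lean on these libraries where they do the work, as an engineer would, in place of code of your own. Each camera call takes 0.05 s, during which the arm holds its last target.

## Working session

There is one attempt and no reset: what is moved stays moved. The work goes in short steps, each a Python script; the robot and the scene stay as the last script left them, time stands still between calls to the robot, and variables do not carry over. Pictures are saved under pics/ and viewed, and the job is handed in when it is done.

```bash
mkdir -p pics; ls; python3 - <<'E'
from station import *
import cv2, numpy as np
np.set_printoptions(precision=4,suppress=True)
for n in ["scene","side","wrist"]:
    im=read_camera(n); cv2.imwrite(f"pics/{n}0.png",im[:,:,::-1]); print(n,camera_info(n))
print(get_time(),get_ee_rot(),get_tcp_pos())
E
```

```text
pics
scene {'intrinsics': array([[500.2648,   0.    , 317.3895],
       [  0.    , 500.2648, 236.786 ],
       [  0.    ,   0.    ,   1.    ]]), 'T': array([[-0.832 ,  0.2676, -0.486 , -0.003 ],
       [-0.5545, -0.429 ,  0.7131,  0.7152],
       [-0.0177,  0.8627,  0.5054,  0.5935],
       [ 0.    ,  0.    ,  0.    ,  1.    ]])}
side {'intrinsics': array([[613.4558,   0.    , 316.4998],
       [  0.    , 613.4558, 232.9782],
       [  0.    ,   0.    ,   1.    ]]), 'T': array([[-0.8227,  0.3565, -0.4428, -0.0427],
       [-0.5683, -0.495 ,  0.6573,  0.7531],
       [ 0.0151,  0.7924,  0.6098,  0.7721],
       [ 0.    ,  0.    ,  0.    ,  1.    ]])}
wrist {'intrinsics': array([[365.1668,   0.    , 324.9215],
       [  0.    , 365.1668, 242.7582],
       [  0.    ,   0.    ,   1.    ]]), 'tool_from_camera': array([[ 1.    , -0.0002,  0.0007, -0.0005],
       [ 0.    , -0.9637, -0.2671, -0.0732],
       [ 0.0007,  0.2671, -0.9637, -0.1616],
       [ 0.    ,  0.    ,  0.    ,  1.    ]])}
0.15 [-0.0003  0.8335 -0.5526 -0.0005] [ 0.2431 -0.5753  0.2221]
```

View pics/scene0.png

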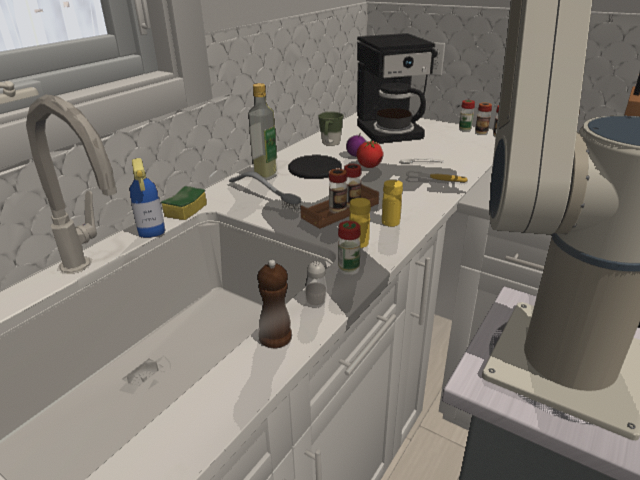

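View pics/side0.png

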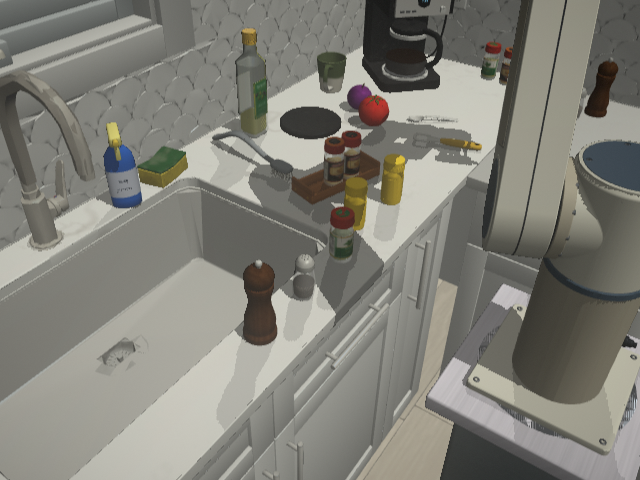

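View pics/wrist0.png

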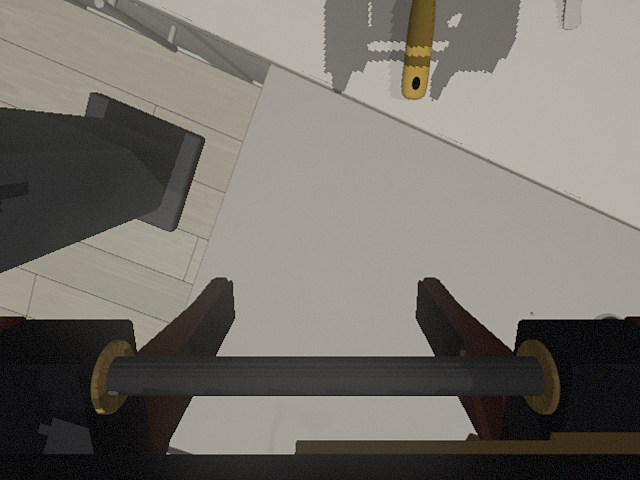

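```bash
python3 - <<'E'
import cv2
for n,(x,y,w,h) in {"scene":(290,155,130,135),"side":(280,120,140,150)}.items():
    im=cv2.imread(f"pics/{n}0.png")[y:y+h,x:x+w]
    s=4; im=cv2.resize(im,None,fx=s,fy=s,interpolation=cv2.INTER_CUBIC)
    for i in range(0,w,10):
        cv2.line(im,(i*s,0),(i*s,6 if i%50 else 14),(0,0,255),1)
        if (x+i)%20==0: cv2.putText(im,str(x+i),(i*s-10,24),0,.35,(0,0,255),1)
    for i in range(0,h,10):
        cv2.line(im,(0,i*s),(6,i*s),(0,0,255),1)
        if (y+i)%20==0: cv2.putText(im,str(y+i),(8,i*s+4),0,.35,(0,0,255),1)
    cv2.imwrite(f"pics/{n}0c.png",im)
E
```

```text
(no output)
```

View pics/scene0c.png

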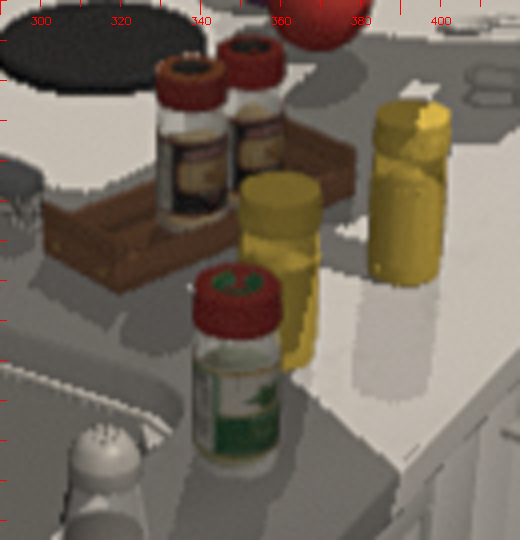

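View pics/side0c.png

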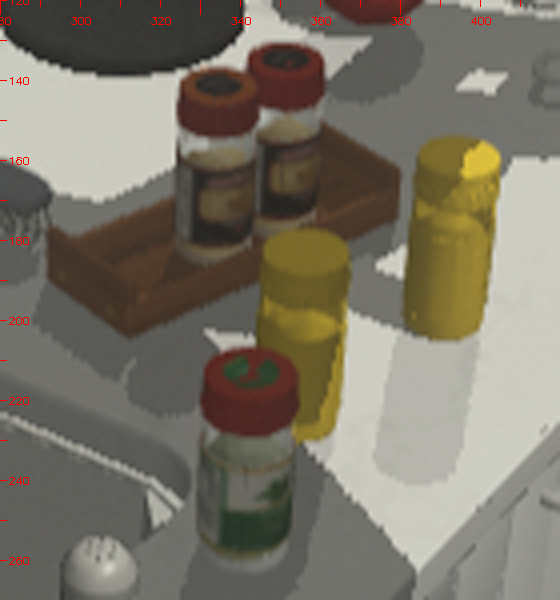

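```bash
cat > h.py <<'E'
from station import *
import cv2, numpy as np
np.set_printoptions(precision=4,suppress=True)
def ray(n,u,v,T=None):
    c=camera_info(n);K=c['intrinsics']
    if T is None:T=c['T']
    d=np.array([(u-K[0,2])/K[0,0],-(v-K[1,2])/K[1,1],-1.]);return T[:3,3],T[:3,:3]@d
def onz(n,u,v,z,T=None):
    o,d=ray(n,u,v,T);return o+d*(z-o[2])/d[2]
def wristT():
    from scipy.spatial.transform import Rotation as R
    q=get_ee_rot();T=np.eye(4);T[:3,:3]=R.from_quat([q[1],q[2],q[3],q[0]]).as_matrix();T[:3,3]=get_tcp_pos()
    return T@camera_info('wrist')['tool_from_camera']
def proj(n,p,T=None):
    c=camera_info(n);K=c['intrinsics']
    if T is None:T=c['T']
    q=np.linalg.inv(T)@np.r_[p,1];return K[0,2]+K[0,0]*q[0]/-q[2],K[1,2]+K[1,1]*q[1]/q[2]
E
python3 - <<'E'
from h import *
P=dict(L=(.112,(338.75,172),(334.5,140.5)),R=(.112,(353,167),(351.75,134.5)),G=(.106,(349.25,225.5),(342.5,212.75)),yA=(.106,(360.25,201.5),(356.75,181.25)),yB=(.106,(393,183.75),(394.25,158)),
c1=(.036,(300.5,205.75),(292,177)),c2=(.036,(319.5,220.5),(312,196.25)),c3=(.036,(379,192.5),(380,163.75)),c4=(.036,(361.75,185),(360,150.5)))
for k,(z,a,b) in P.items(): print(k,onz('scene',*a,z),onz('side',*b,z))
print(inverse_kinematics([.6,0,.2],[0,1,0,0]))
E
```

```text
L [ 0.5892 -0.252   0.112 ] [ 0.5938 -0.2555  0.112 ]
R [ 0.5754 -0.2974  0.112 ] [ 0.5777 -0.3011  0.112 ]
G [ 0.4364 -0.0435  0.106 ] [ 0.4368 -0.0439  0.106 ]
yA [ 0.4708 -0.1491  0.106 ] [ 0.4721 -0.1517  0.106 ]
yB [ 0.4517 -0.2705  0.106 ] [ 0.4553 -0.2763  0.106 ]
c1 [ 0.6525 -0.1755  0.036 ] [ 0.6525 -0.1767  0.036 ]
c2 [ 0.5706 -0.1366  0.036 ] [ 0.5726 -0.1403  0.036 ]
c3 [ 0.5234 -0.3441  0.036 ] [ 0.5218 -0.3421  0.036 ]
c4 [ 0.5841 -0.3615  0.036 ] [ 0.5911 -0.3669  0.036 ]
[-0.0198  0.4132  1.7048 -0.      1.0236 -0.0198]
```

```bash
cat >> h.py <<'E'
def Q(deg): a=np.radians(deg)/2; return [0,float(np.cos(a)),float(np.sin(a)),0]
E
python3 - <<'E'
from h import *
th=-16;a=np.radians(th)
c=np.array([.587,-.256,0]);y=np.array([np.sin(a),-np.cos(a),0])
p=c+.05*y; p[2]=.36
print(inverse_kinematics(list(p),Q(th)))
move_pose(list(p),Q(th)); wait(.2)
T=wristT(); np.save('T1.npy',T)
cv2.imwrite("pics/w1.png",read_camera("wrist")[:,:,::-1]); print(get_time(),get_tcp_pos(),get_ee_rot())
E
```

```text
[-0.506   0.3427  1.4299 -0.      1.369  -0.2268]
2.05 [ 0.5728 -0.3048  0.3597] [-0.0001  0.9902 -0.1398 -0.0002]
```

View pics/w1.png

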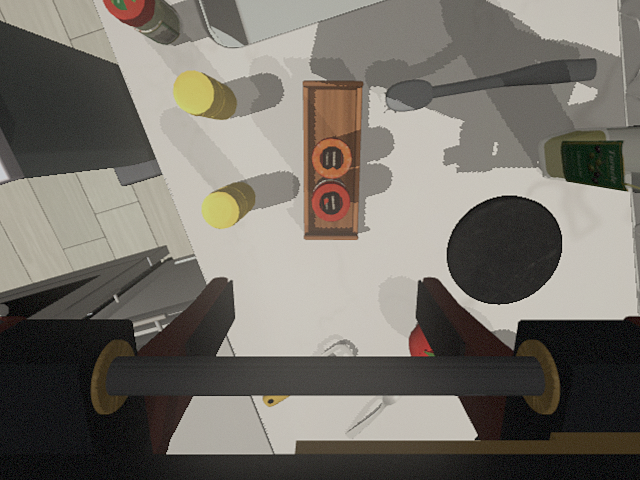

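Whole tray is visible, jars at (331,157) and (331,202), tray about (303–362, 80–240). Enlarging.

```bash
python3 - <<'E'
import cv2
x,y,w,h=280,70,110,180
im=cv2.imread("pics/w1.png")[y:y+h,x:x+w]
s=3.3; s=5; im=im[:115]; 
im=cv2.imread("pics/w1.png")[y:y+h,x:x+w]
s=3
im=cv2.resize(im,None,fx=s,fy=s,interpolation=cv2.INTER_CUBIC)
for i in range(0,w,10):
    cv2.line(im,(i*s,0),(i*s,6),(0,0,255),1)
    if (x+i)%20==0: cv2.putText(im,str(x+i),(i*s-10,18),0,.35,(0,0,255),1)
for i in range(0,h,10):
    cv2.line(im,(0,i*s),(6,i*s),(0,0,255),1)
    if (y+i)%20==0: cv2.putText(im,str(y+i),(8,i*s+4),0,.35,(0,0,255),1)
cv2.imwrite("pics/w1c.png",im)
E
```

```text
(no output)
```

View pics/w1c.png

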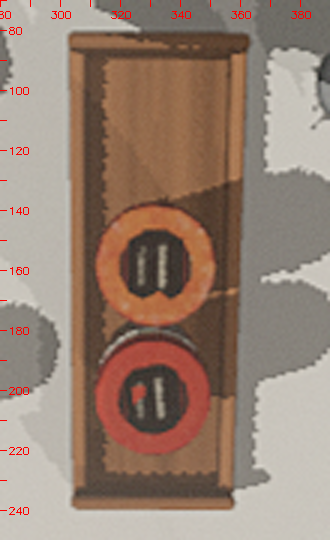

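```bash
python3 - <<'E'
from h import *
T=np.load('T1.npy')
C=[onz('wrist',*p,.036,T)[:2] for p in [(303,81.7),(363,81.7),(304,239),(358,239)]]
for c in C: print(c)
m=np.mean(C,0);print('centre',m)
v=(C[0]+C[1]-C[2]-C[3])/2; print(np.linalg.norm(v),'yaw',np.degrees(np.arctan2(-v[0],v[1])), np.linalg.norm(C[0]-C[1]),np.linalg.norm(C[2]-C[3]))
yv=v/np.linalg.norm(v);xv=np.array([yv[1],-yv[0]])
for n,p,z in [('L',(332,157.7),.112),('R',(331,201),.112),('yA',(193,93),.106),('yB',(220,211),.106),('G',(130,4),.106)]:
    q=onz('wrist',*p,z,T)[:2];print(n,q,(q-m)@xv,(q-m)@yv)
E
```

```text
[ 0.5863 -0.1583]
[ 0.6571 -0.1787]
[ 0.5291 -0.3499]
[ 0.6004 -0.3705]
centre [ 0.5932 -0.2643]
0.19998867231004605 yaw -16.540611837574396 0.07373214729160278 0.0742359505172513
L [ 0.5953 -0.2524] -0.0013960032207281264 0.012042079444258096
R [ 0.5813 -0.2979] -0.0019037378948819526 -0.03553588566038863
yA [ 0.4719 -0.1475] -0.149523168953378 0.07749143483338714
yB [ 0.455  -0.2745] -0.12959403370856076 -0.04910075728183543
G [ 0.442  -0.0525] -0.20521467621593026 0.15999670800282892
```

```bash
cat > mv.py <<'E'
from h import *
th=-16.5;a=np.radians(th)
xv=np.array([np.cos(a),np.sin(a)]);yv=np.array([-np.sin(a),np.cos(a)])
def shift(p,d,lift=.007,gz=.083):
    p=np.array(p,float)
    move_pose([*p,.20],Q(th))
    movel([*p,gz],v=.12)
    f0=get_ft_force();command_gripper(0.0);print('w',get_grip_width()*88,f0,get_ft_force())
    movel([*p,gz+lift],v=.03); wait(.2)
    e=p+d*yv
    movel([*e,gz+lift],v=.04); wait(.3)
    print('before lower',get_ft_force())
    print(movel([*e,gz-.001],v=.02,until_force=6),get_tcp_pos())
    wait(.2)
    command_gripper(.75); print(get_ft_force())
    movel([*e,.20],v=.15)
E
python3 - <<'E'
from mv import *
shift([.580,-.298],-.026)
c=np.array([.5932,-.2643]);p=c-.05*yv
move_pose([*p,.36],Q(th)); wait(.2)
T=wristT(); np.save('T2.npy',T)
cv2.imwrite("pics/w2.png",read_camera("wrist")[:240,240:480,::-1].repeat(2,0).repeat(2,1)); 
cv2.imwrite("pics/s2.png",read_camera("side")[100:280,260:440,::-1].repeat(3,0).repeat(3,1)); 
print(get_time())
E
```

```text
w 43.90652401040104 [ 0.0887 -0.6917  0.4223] [ 0.3658 -0.1887  0.3097]
before lower [ 0.1204 -0.5511 -1.6779]
True [ 0.5729 -0.323   0.0829]
[ 0.3264 -0.2649  0.8056]
9.35
```

View pics/w2.png

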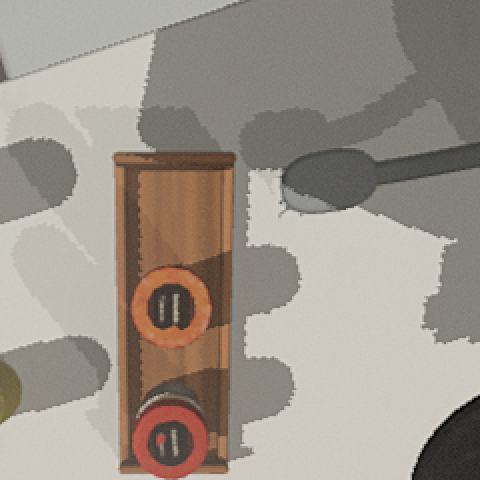

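View pics/s2.png

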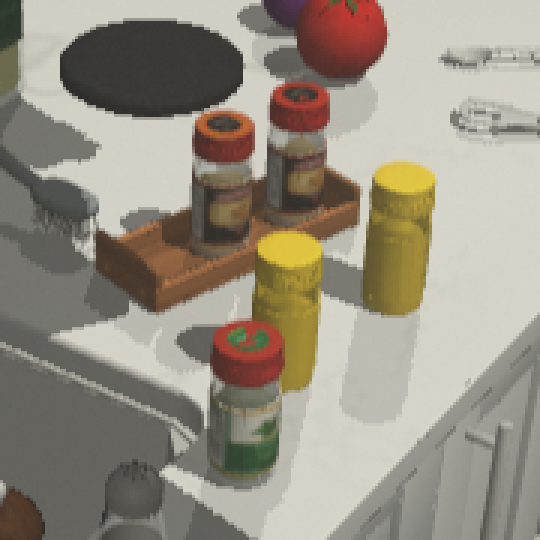

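```bash
python3 - <<'E'
from mv import *
T=np.load('T2.npy')
C=[onz('wrist',240+p[0]/2,p[1]/2,.036,T)[:2] for p in [(114,154),(235,154),(120,472),(229,472)]]
m=np.mean(C,0);print('centre',m)
for n,p in [('L',(171,308)),('R',(171,441))]:
    q=onz('wrist',240+p[0]/2,p[1]/2,.112,T)[:2];print(n,q,(q-m)@xv,(q-m)@yv)
E
```

```text
centre [ 0.5935 -0.2644]
L [ 0.5947 -0.2533] -0.0019768528565146867 0.011065601032692357
R [ 0.5739 -0.3237] -0.0019582458958186375 -0.06241844671965161
```

Right jar now stands at y = −62 mm in the tray, upright. Next the left one.

```bash
python3 - <<'E'
from mv import *
shift([.5945,-.253],.050)
c=np.array([.5932,-.2643]);p=c-.05*yv
move_pose([*p,.36],Q(th)); wait(.2)
T=wristT(); np.save('T3.npy',T)
cv2.imwrite("pics/w3.png",read_camera("wrist")[:240,240:480,::-1].repeat(2,0).repeat(2,1)); 
# look at green
th2=-60; b=np.radians(th2); yt=np.array([np.sin(b),-np.cos(b)])
g=np.array([.438,-.045])
print(get_time())
for t in range(-90,91,15): print(t,inverse_kinematics([*g,.09],Q(t)))
for n in('scene','side'): cv2.imwrite(f"pics/{n}3.png",read_camera(n)[:,:,::-1])
E
```

```text
w 43.80454598666762 [ 0.1458 -0.7224 -0.1346] [-0.5415 -0.114   3.8086]
before lower [-0.0461 -0.0704 -0.5425]
True [ 0.6087 -0.2051  0.0832]
[-0.2234 -0.3946 -1.2896]
17.0667
-90 [-0.1294  0.3851  2.1137 -0.      0.6427  1.4414]
-75 [-0.1294  0.3851  2.1137 -0.      0.6427  1.1796]
-60 [-0.1294  0.3851  2.1137 -0.      0.6427  0.9178]
-45 [-0.1294  0.3851  2.1137 -0.      0.6427  0.656 ]
-30 [-0.1294  0.3851  2.1137 -0.      0.6427  0.3942]
-15 [-0.1294  0.3851  2.1137 -0.      0.6427  0.1324]
0 [-0.1294  0.3851  2.1137 -0.      0.6427 -0.1294]
15 [-0.1294  0.3851  2.1137 -0.      0.6427 -0.3912]
30 [-0.1294  0.3851  2.1137 -0.      0.6427 -0.653 ]
45 [-0.1294  0.3851  2.1137 -0.      0.6427 -0.9148]
60 [-0.1294  0.3851  2.1137 -0.      0.6427 -1.1766]
75 [-0.1294  0.3851  2.1137 -0.      0.6427 -1.4384]
90 [-0.1294  0.3851  2.1137 -0.      0.6427 -1.7002]
```

View pics/w3.png

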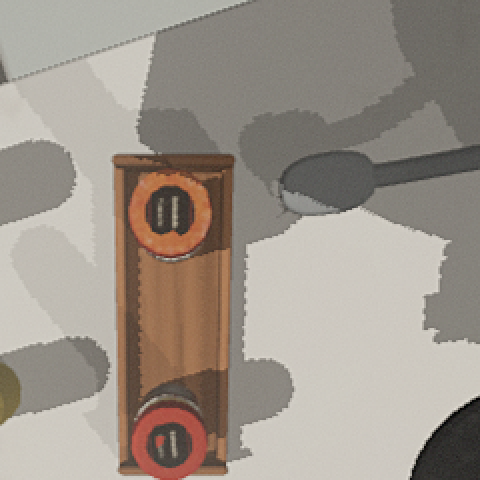

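View pics/side3.png

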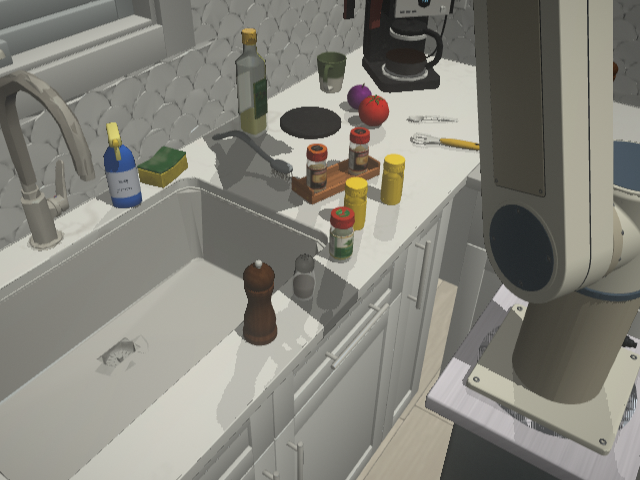

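```bash
python3 - <<'E'
from mv import *
T=np.load('T3.npy')
for n,p in [('L',(169,214)),('R',(169,442))]:
    q=onz('wrist',240+p[0]/2,p[1]/2,.112,T)[:2];m=np.array([.5934,-.2644]);print(n,q,(q-m)@xv,(q-m)@yv)
p=np.array([.438,-.045])-.05*yv
move_pose([*p,.36],Q(th)); wait(.2)
T=wristT(); np.save('T4.npy',T)
cv2.imwrite("pics/w4.png",read_camera("wrist")[:,:,::-1])
print(get_time())
E
```

```text
L [ 0.6081 -0.2061] -0.0025151200516144822 0.06007936986638194
R [ 0.5735 -0.3232] -0.002407135541213128 -0.06207548887437885
18.4583
```

View pics/w4.png

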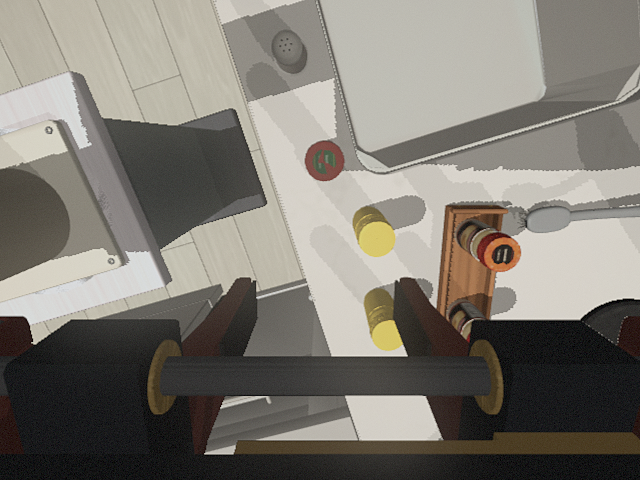

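```bash
python3 - <<'E'
from mv import *
T=np.load('T4.npy')
g=onz('wrist',325,160,.106,T)[:2]; print(g)
command_gripper(1.0)
move_pose([*g,.20],Q(th)); 
print(movel([*g,.077],v=.12,until_force=15))
command_gripper(0.0); print('w',get_grip_width()*88,get_ft_force())
movel([*g,.25],v=.12)
m=np.array([.5908,-.2640])+.0005*yv
move_pose([*m,.25],Q(th)); wait(.5)
cv2.imwrite("pics/s5.png",read_camera("side")[60:260,220:420,::-1].repeat(3,0).repeat(3,1)); 
cv2.imwrite("pics/w5.png",read_camera("wrist")[:,:,::-1]); 
print(get_time(),get_grip_width()*88,get_ft_force(),get_tcp_pos())
E
```

```text
[ 0.4395 -0.0419]
False
w 43.7912589369411 [-0.4718 -0.2527  0.2617]
24.875 44.13855862126201 [ 0.4774  0.1117 -1.3864] [ 0.5909 -0.2634  0.25  ]
```

View pics/s5.png

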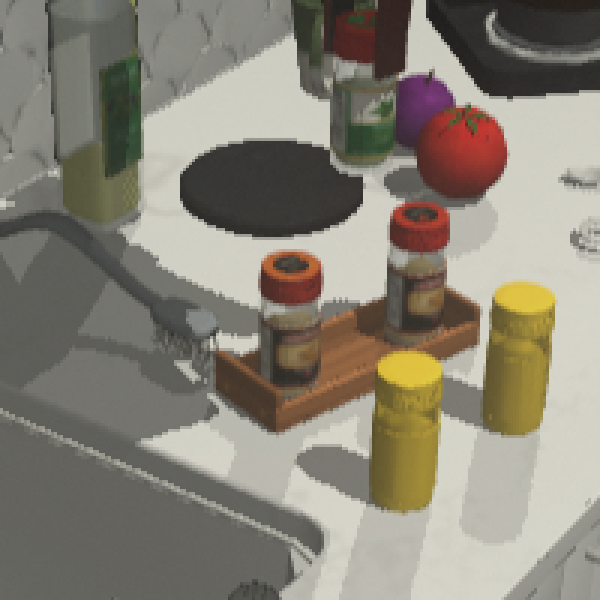

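View pics/w5.png

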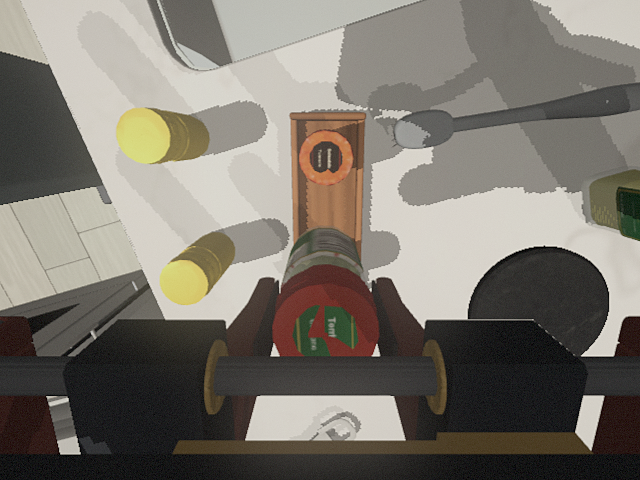

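```bash
python3 - <<'E'
from mv import *
m=np.array([.5908,-.2640])+.0005*yv
print(movel([*m,.10],v=.08,until_force=8),get_ft_force())
wait(.4)
print(movel([*m,.081],v=.02,until_force=6),get_tcp_pos(),get_ft_force())
cv2.imwrite("pics/s6.png",read_camera("side")[60:260,220:420,::-1].repeat(3,0).repeat(3,1)); print(get_time())
E
```

```text
False [-1.3208 -0.2276 -1.3795]
True [ 0.5908 -0.2635  0.083 ] [-0.4398  0.1286  4.4895]
28.1417
```

View pics/s6.png

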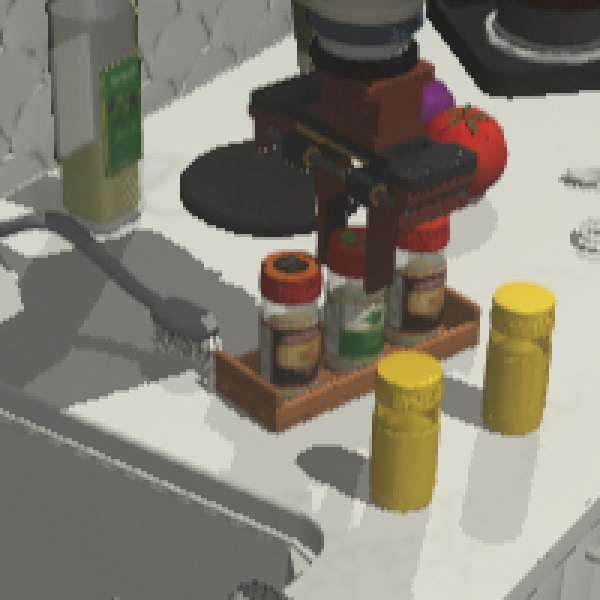

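The green jar stands between the two brown ones, and contact came at the expected height (TCP 83 mm). Releasing it now.

```bash
python3 - <<'E'
from mv import *
m=np.array([.5908,-.2640])+.0005*yv
command_gripper(.75)
movel([*m,.20],v=.12)
p=np.array([.5932,-.2643])-.05*yv
move_pose([*p,.36],Q(th)); wait(.5)
T=wristT(); np.save('T7.npy',T)
cv2.imwrite("pics/w7.png",read_camera("wrist")[:240,240:480,::-1].repeat(2,0).repeat(2,1)); 
cv2.imwrite("pics/s7.png",read_camera("side")[60:260,220:420,::-1].repeat(3,0).repeat(3,1)); print(get_time())
E
```

```text
31.1333
```

View pics/w7.png

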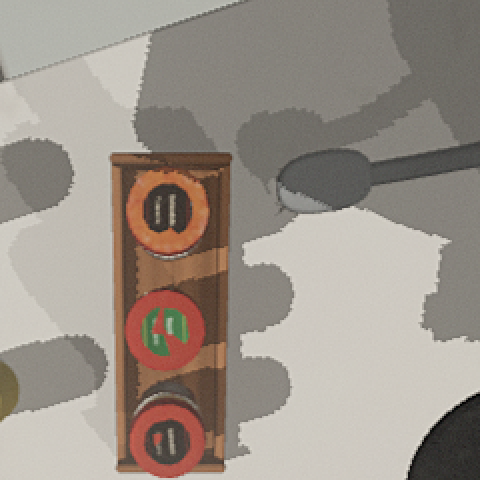

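View pics/s7.png

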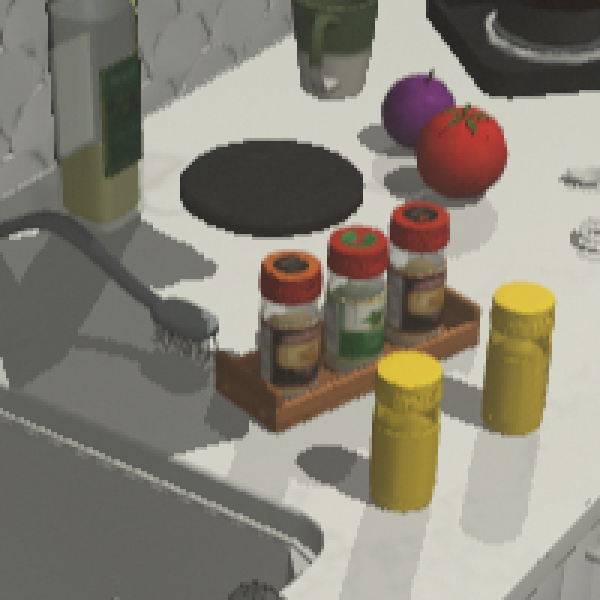

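All three jars stand upright in the tray. In the wrist view the caps are at (168,210), (166,330) and (168,440), and the robot is clear of everything.

```bash
python3 - <<'E'
from mv import *
T=np.load('T7.npy');m=np.array([.5934,-.2644])
for n,p in [('L',(168,212)),('G',(166,330)),('R',(168,440))]:
    q=onz('wrist',240+p[0]/2,p[1]/2,.112,T)[:2];print(n,(q-m)@xv,(q-m)@yv)
job_done(); print(get_time())
E
```

```text
L -0.0017061316905273177 0.060030881541530044
G -0.002832534809323331 -0.0008836427448118739
R -0.0017629781154671336 -0.06248257775292966
the job is handed in; nothing more can be done
the job is handed in; nothing more can be done
```

The green jar now stands in the spice tray between the two brown-labelled ones, and the job was handed in at about 31 s of the 72 s allowed.

I gripped each brown jar by its cap, raised it about 7 mm and moved it along the tray. The right one went 26 mm to the right and the left one 50 mm to the left. I then picked up the green jar, lowered it into the gap until it touched the floor, released it and backed away.

**Last checks:** from the final wrist-camera picture, in the tray's frame:

| Jar | Along the row (y) | Off the centre line (x) |
|---|---|---|
| Left brown | +60 mm | −2 mm |
| Green | −1 mm | −3 mm |
| Right brown | −62 mm | −2 mm |

- **Upright and on the floor:** in the side and wrist pictures all three stand upright. Each of the three touched the floor at the same tool height, about 83 mm.
- **Other objects:** the yellow look-alikes were not moved, and the gripper was clear of everything.
- **Disagreement:** the fixed cameras and the wrist camera differed by about 4–5 mm on the jars, and up to about 9 mm on the tray's centre. I used the wrist camera's values, or an average weighted towards them, and all three grasps worked.

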